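Shut and latch the cell safety case

TASK

Shut the grey cell safety case on the cell inside it. From behind, push its leaned-back lid just past upright and let it drop down by its own weight, with no hand on it as it falls; it comes to rest slightly ajar on two light spring pins. Then press slowly on the rubber pad at the front of the lid until you feel the catch snap over and the lid stays down, never pushing on the case or its lid with more than about 20 N, and leave everything else on the bench where it is.

Things in the scene. Friction and masses are not known exactly. Their poses are not given: they have to be found in the camera images.
- case: Grey steel cell safety case, fixed to the bench: open tub 130 mm deep (own x), 150 mm wide (own y), 50 mm high, walls 4 mm, with a black foam nest and one pouch cell inside. Origin: centre of its underside; own x points from its front (catch side) to its back (hinge side), z up. The lid's hinge axis is parallel to own y at own x = +70 mm, z = 56 mm.
- case_catch (a point): Middle of the case's front face, at rim height (own x -65, z 50 mm). Before it: a spring catch (out to own x -86 mm) and two rubber buffers, on a plate whose height was set by hand anywhere in 12 mm, so the height at which the catch snaps must be felt. Once snapped, pressing on squeezes the buffers, 12 N per mm. Beside it two spring pins, 84 mm high, hold the lid ajar.
- case_lid (a joint): Lid angle (rad): 0 flat on its lower stop, 1.57 upright, 1.95 leaned back on its stop, where it starts or nearly so. The hinge is slightly stiff and damped: above 1.7 it sinks back; below about 1.40 it falls by itself in 1 to 2 s and rests ajar on the spring pins at about 0.21. 1 to 3 N at the free edge pushes it over. Snapped under the catch it stays somewhere from 0.01 to 0.105.
- case_hinge (a point): Middle of the hinge axis, 56 mm above the bench. The lid is a grey painted plate of 0.3 to 0.45 kg, 154 mm wide along the hinge, 6 mm thick, its mid-plane on the axis, its free edge 146 mm from the axis. A steel striker bar, 3.6 mm thick, hangs from its inner side, 18 mm off the mid-plane and 144 mm from the axis.
- lid_pad (a point): Centre of the outer face of the black rubber pad (60 mm along the hinge x 24 mm), 130 mm from the hinge axis, 6 mm off the lid's mid-plane. Faces up when shut. Pressed down from ajar it resists with 1 to 4 N (pins); after 3 to 16 mm the catch adds a push rising to 8 to 14 N over 9 mm more, which then drops suddenly to nothing as it snaps and the lid falls 2 to 4 mm from the finger.
- cell_in_case: Bare grey pouch cell 66 x 93 x 7 mm lying in the case's foam nest; origin at the centre of its underside. It stays there.
- cot_tin: Bystander: round white tin, 68 mm across, 34 mm high, standing on the bench; origin at the centre of its underside. Behind it, at the back right, stands a fixed stack of black trays, 275 mm high, from 0.63 m ahead of the robot and from 0.06 to 0.30 m to its right: keep the hand clear of it.
- stamp: Bystander: hand stamp with a turned wooden knob on a black foot, 25 x 48 x 64 mm, standing on the bench; origin at the centre of its underside.
- marker: Bystander: white felt marker with a blue cap, 128 mm long, 18 mm thick, lying on the bench behind the case; origin under its middle.
Mind the look-alikes: they are no part of the job. Leave any pink or yellow look-alike of the cell_in_case alone.

How it is judged:
By the outcome, as a careful person would: the job done as asked, in the order asked, and still so for the second after the job is handed in, with the robot touching nothing.
It also fails if it takes over 67 s, if anything falls off the work surface, if the arm or the gripper's body presses on something with over 40 N, if the wrist force passes 120 N, or if a joint passes its speed limit or range.

ROBOT

A 6-joint arm with a two-finger parallel gripper is mounted at the origin on a cart in front of the work surface, level with it; the furniture and walls round the work are solid. World frame = base frame: x ahead of the robot, y to its left, z up, the work surface at z = 0. Lengths are in m, angles in degrees, forces in N, time in s.
With the tool pointing down it reaches from about 0.35 to 0.875 m from the base axis. Payload 4.2 kg.
Tool frame: the origin (TCP) lies between the finger pads; the fingertips stand 8 mm ahead of it and the grasp point (between the pads) lies 11 mm behind it; x points along the fingers, y is the direction in which the jaws open and shut, and the axes are right-handed (so a half turn about x gives the same grasp; the last joint's range is limited). The gripper opens to 87 mm and grips with 3 to 60 N. Pads are 19 mm wide; open, the fingers measure 117 mm over their backs; the gripper's body (75 mm by 190 mm) begins 51 mm behind the grasp point.
Start: joints at [-61.788, 22.042, 0.453, 0, -68.411, -14.817], TCP at [0.145, -0.608, 0.231] pointing down, gripper open.
Joint ranges: [-179.83, 179.83], [-69.29, 118.12], [-61.27, 80.66], [-181.25, 117.63], [-171.15, -9.14], [-177.46, 177.46]. Speed limits (degrees/s): [159.86, 159.86, 180, 180, 180, 180].

INTERFACE

Orientations are given as a 3x3 rotation matrix whose columns are the frame's x, y, z axes.
In Python, from station import r gives the robot as it stands. The module is installed in compiled form; this text tells all that it offers.
- The arm moves only by the tool move_arm, never from a script. Its argument "increments" is one flat list of numbers, 7 for each row, row after row: the turn, a rotation vector about the tool's x, y, z in degrees, then the shift along the tool's x, y, z in m, then the finger opening in m, from 0 to 0.087. A call has 1 to 12 rows; each row is the pose to reach, as a shift and turn from the pose commanded when the call began, along the tool's axes at that moment; what a row does not reach only later rows make up. A row lasts 1/12 s, in which the tool goes at most 41.7 mm and 7.16 degrees, less where a joint would pass 70% of its speed; a pose out of reach is approached as far as the arm can. A call with a gripper value outside its range is refused whole. The fingers move at their own pace and stop on an object; the grip force is fixed at half the most. Time passes only in rows, so rows that repeat a pose let the fingers close. It gives the time, the measured TCP pose, the force and the opening at its end, in the units of the state.
- r.sense(): the state, without advancing time (a new reading comes with each control period).
- r.capture(name): name is "side" or "top"; returns the picture (480x640x3 uint8, red, green, blue); there is no depth.
- r.calibration(name): a dict with "fx", "fy", "cx", "cy" (pixels), "rvec" (rotation vector, rad) and "tvec" (3), from world to camera coordinates, as OpenCV has them. Camera axes: x right, y down, z forward; pixel columns grow to the right and rows downward; lengths in m; the calibration is good to about 2 mm. A picture is of the moment at which its call begins. calibration takes no time and is no camera call.
- r.finish_job(): hands the job in, once; it reports no verdict.
The state is a dict: "time_s": time; "joints": joint angles; "joint_velocities": joint speeds; "effort": joint torques, N m; "tcp_pos": TCP position; "ee_rot": TCP orientation; "wrist_force": force on the tool from outside, world axes, zero at the start; "moment": the same for the moment, N m; "gripper_width": opening from 0.0 (shut) to 1.0 (fully open).
Only numpy, scipy, OpenCV 4.12 (cv2) and the standard library are available. Lean on these libraries where they do the work, as an engineer would, in place of code of your own. Each camera call takes 0.05 s, during which the arm holds its last target.

## Working session

There is one attempt and no reset: what is moved stays moved. The work goes in short steps, Python scripts to look and compute and a tool call to move; the robot and the scene stay as the last step left them, time stands still between calls to the robot, and variables do not carry over. Pictures are saved under pics/ and viewed, and the job is handed in when it is done.

Besides the shell and the picture viewer there is one more tool, called after "Request:" as name(argument=value, ...) on one line, values as JSON. move_arm: Moves the arm, as the interface text tells. Its arguments: {"type":"object","properties":{"increments":{"type":"array","items":{"type":"number"}}},"required":["increments"]}

```bash
mkdir -p pics; python3 - <<'E'
from station import r
import cv2
for n in("side","top"):
    cv2.imwrite(f"pics/{n}0.png",cv2.cvtColor(r.capture(n),cv2.COLOR_RGB2BGR)); print(r.calibration(n))
print(r.sense())
E
```

```text
{'fx': 611.8579266755526, 'fy': 611.8579266755526, 'cx': 323.21095781161307, 'cy': 230.4156331920524, 'rvec': array([ 1.22074072, -2.06690667,  1.13726359]), 'tvec': array([0.36368141, 0.30224439, 1.06462919])}
{'fx': 607.7660944955239, 'fy': 607.7660944955239, 'cx': 311.60814067702796, 'cy': 241.14509625813594, 'rvec': array([ 2.12318713, -2.13429952,  0.16849546]), 'tvec': array([0.1360242 , 0.59077535, 1.50372903])}
{'time_s': 0.1, 'joints': array([-6.17870048e+01,  2.20854234e+01,  3.87293297e-01, -2.42312107e-02,
       -6.84124428e+01, -1.48181357e+01]), 'joint_velocities': array([-0.11209167, -0.04024399,  0.17044817,  0.07891433, -0.00645937,
        0.00291178]), 'effort': array([-7.61904630e-04, -3.91690671e+01,  1.87934572e+01,  4.23190132e+00,
        1.34315275e-02, -6.27682175e-05]), 'tcp_pos': array([ 0.1446917 , -0.60747543,  0.22957947]), 'ee_rot': array([[-5.65797539e-04, -2.31508331e-01,  9.72832757e-01],
       [ 1.88646668e-03,  9.72830934e-01,  2.31508995e-01],
       [-9.99998061e-01,  1.96620380e-03, -1.13692595e-04]]), 'wrist_force': array([ 0.35583545, -0.58267151, -0.15244242]), 'moment': array([-0.01755289,  0.0725599 ,  0.0350618 ]), 'gripper_width': 1.001347035061416}
```

View pics/side0.png

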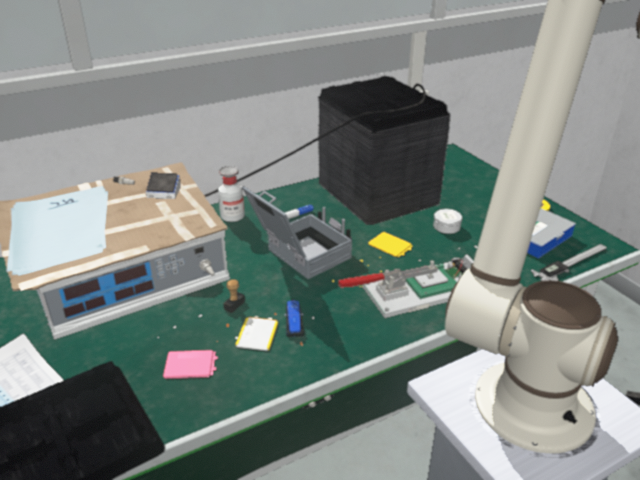

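View pics/top0.png

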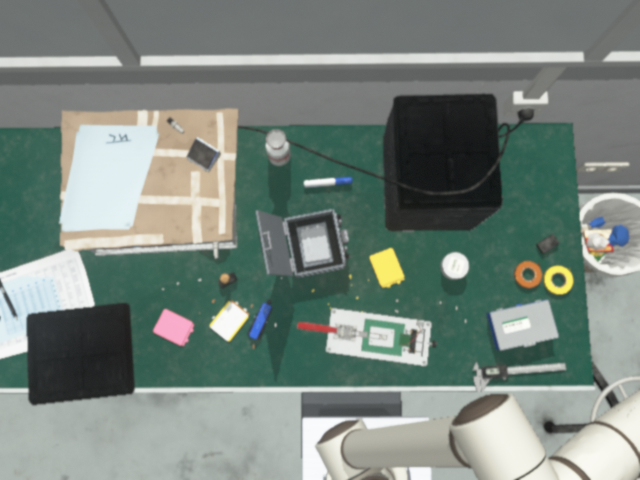

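Top view: the case is at (316,243), its lid leans back to the image left at (272,243), and the catch faces right at (347,235). The stamp is at (228,280), the marker at (328,182), the tin at (455,266) and the tray stack at (443,160). The side view shows the case at (308,243). Next I'll take enlarged crops.

```bash
python3 - <<'E'
import cv2
a=cv2.imread("pics/top0.png")[190:300,215:365]; cv2.imwrite("pics/topc.png",cv2.resize(a,None,fx=5,fy=5,interpolation=cv2.INTER_CUBIC))
a=cv2.imread("pics/side0.png")[175:285,230:370]; cv2.imwrite("pics/sidec.png",cv2.resize(a,None,fx=5,fy=5,interpolation=cv2.INTER_CUBIC))
E
```

```text
(no output)
```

View pics/topc.png

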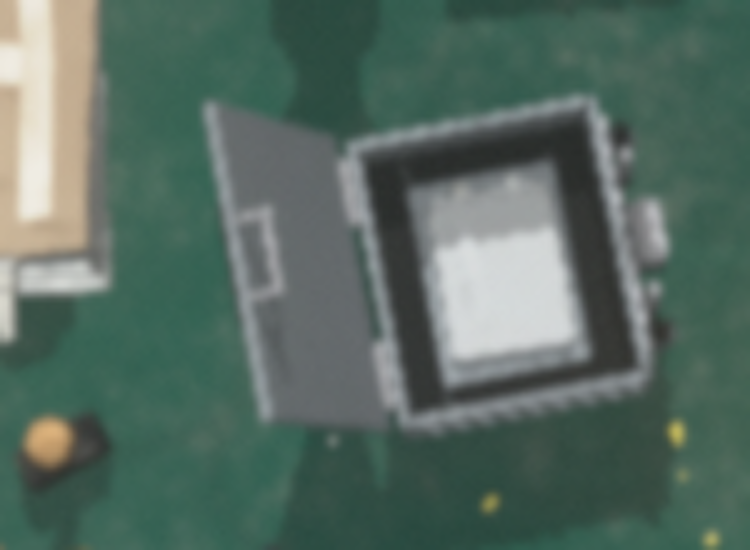

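View pics/sidec.png

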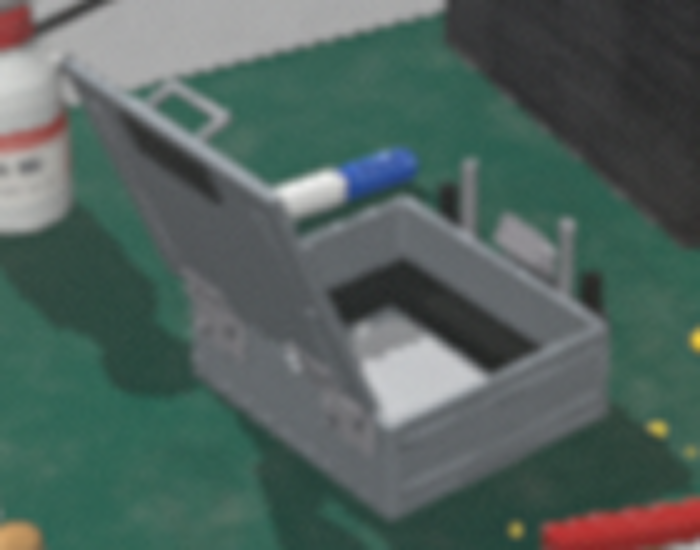

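```bash
cat > h.py <<'E'
import numpy as np,cv2
from station import r
def proj(n,P):
    c=r.calibration(n);K=np.array([[c['fx'],0,c['cx']],[0,c['fy'],c['cy']],[0,0,1]])
    return cv2.projectPoints(np.array(P,float),c['rvec'],c['tvec'],K,None)[0][:,0]
def ray(n,uv,z):
    c=r.calibration(n);R=cv2.Rodrigues(c['rvec'])[0];o=-R.T@c['tvec']
    d=R.T@np.array([(uv[0]-c['cx'])/c['fx'],(uv[1]-c['cy'])/c['fy'],1]);return o+d*(z-o[2])/d[2]
def lidpt(s,y,off,a): # s from hinge, off outward (up when shut)
    return [.07-s*np.cos(a)+off*np.sin(a), y, .056+s*np.sin(a)+off*np.cos(a)]
def w(p,P): 
    x,y,t=p[:3];c,s=np.cos(t),np.sin(t);P=np.array(P);return P@np.array([[c,-s,0],[s,c,0],[0,0,1]]).T+[x,y,0]
E
cat > fit.py <<'E'
from h import *
from scipy.optimize import least_squares
T=lambda u,v:(215+u/5,190+v/5); S=lambda u,v:(230+u/5,175+v/5)
print([ray("top",T(*q),.05).round(3) for q in((350,148),(592,98),(650,385),(405,425))])
# which y sign is far (world +x)? own x ~ +y world => own y ~ -x world ; far=-y
def obs(p):
    a=p[3]
    return [("top",T(350,148),(.065,-.075,.05)),("top",T(592,98),(-.065,-.075,.05)),("top",T(650,385),(-.065,.075,.05)),("top",T(405,425),(.065,.075,.05)),
    ("top",T(210,103),lidpt(.146,-.077,0,a)),("top",T(265,418),lidpt(.146,.077,0,a)),
    ("side",S(392,518),(.065,.075,0)),("side",S(605,325),(-.065,.075,.05)),("side",S(605,405),(-.065,.075,0)),("side",S(403,198),(-.065,-.075,.05)),("side",S(195,370),(.065,-.075,0)),
    ("side",S(68,60),lidpt(.146,-.077,0,a)),("side",S(285,205),lidpt(.146,.077,0,a))]
def f(p): return np.concatenate([proj(n,w(p,[P]))[0]-uv for n,uv,P in obs(p)])
q=least_squares(f,[.6,.1,1.7,1.95]); p=q.x; print(p,np.degrees(p[2:]));print(f(p).reshape(-1,2).round(1))
np.save("pose.npy",p)
for nm,P in [("catch",(-.065,0,.05)),("hinge",(.07,0,.056)),("edge",lidpt(.146,0,0,p[3])),("pad up",lidpt(.13,0,.006,1.57)),("pad .21",lidpt(.13,0,.006,.21)),("pad 0",lidpt(.13,0,.006,0))]: print(nm,w(p,[P])[0].round(4))
T2=lambda u,v:(u,v)
for n,uv,z in [("stamp",(228,280),.05),("markerL",(305,183),.01),("markerR",(351,181),.01),("tin",(455,266),.034),("stackFL",(386,230),0),("stackFLtop",(390,185),.275),("box corner",(238,110),.1),("box corner",(236,245),.1),("bottle",(277,148),.1)]: print(n,ray("top",uv,z).round(3))
E
python3 fit.py
```

```text
[array([0.648, 0.201, 0.05 ]), array([0.674, 0.076, 0.05 ]), array([0.524, 0.048, 0.05 ]), array([0.505, 0.173, 0.05 ])]
[0.58880073 0.12462505 1.76471226 1.94531806] [101.11056442 111.45851471]
[[-0.6 -0.6]
 [ 0.4 -0.4]
 [ 0.8 -1.3]
 [-0.4  0.8]
 [-0.6  0.1]
 [ 0.6  1.2]
 [ 0.1  0.6]
 [ 1.3 -0.1]
 [ 0.6  1.7]
 [ 0.4 -0.7]
 [-0.2  0.8]
 [-0.9 -1.1]
 [-1.1 -1.7]]
catch [0.6013 0.0608 0.05  ]
hinge [0.5753 0.1933 0.056 ]
edge [0.565  0.2457 0.1919]
pad up [0.5742 0.1991 0.186 ]
pad .21 [0.5996 0.0698 0.089 ]
pad 0 [0.6004 0.0657 0.062 ]
stamp [0.493 0.345 0.05 ]
markerL [0.756 0.15  0.01 ]
markerR [0.761 0.028 0.01 ]
tin [ 0.527 -0.234  0.034]
stackFL [ 0.629 -0.064  0.   ]
stackFLtop [ 0.678 -0.043  0.275]
box corner [0.926 0.32  0.1  ]
box corner [0.575 0.32  0.1  ]
bottle [0.824 0.219 0.1  ]
```

Both views fit the known case geometry to about 1 px, which is about 2 mm. The lid angle comes out at 1.945 rad, as described.

**Possible mix-ups:**
- Case: the big grey instrument at top (150,180), the blue/grey box at (525,325) and the black laptop at (80,350). The only open grey tub with hinge and lid is at (316,243), and the crop confirmed it.
- Marker: the blue item at (260,322), which is unrelated.
- Cells: the pink one at (173,327) and the yellow ones at (387,267) and (229,321). I'll leave these alone.

I'll move to a waypoint first, with the fingers closing on the way.

Request:
move_arm(increments=[-3.5,0,0,-0.006,0.027,0.0325,0,-7,0,0,-0.012,0.054,0.065,0,-10.5,0,0,-0.018,0.081,0.0975,0,-14,0,0,-0.024,0.108,0.13,0,-17.5,0,0,-0.03,0.135,0.1625,0,-21,0,0,-0.036,0.162,0.195,0,-24.5,0,0,-0.042,0.189,0.2275,0,-28,0,0,-0.048,0.216,0.26,0,-31.5,0,0,-0.054,0.243,0.2925,0,-35,0,0,-0.06,0.27,0.325,0,-38.5,0,0,-0.066,0.297,0.3575,0,-42,0,0,-0.07,0.325,0.391,0])

```text
time_s: 1.1
tcp_pos: [0.4426, -0.2099, 0.2997]
ee_rot: [[0.0, -0.825, 0.565], [-0.0, 0.565, 0.825], [-1.0, -0.0, 0.0]]
wrist_force: [0.6, -1.1, 0.2]
gripper_width: 0.171
```

```bash
cat > to.py <<'E'
import sys
from h import *
s=r.sense();p=np.load("pose.npy")
def to(ownx,owny,z,yaw=True):
    P=w(p,[(ownx,owny,z)])[0];R=s['ee_rot']
    t=p[2];Z=np.array([np.cos(t),np.sin(t),0]);X=np.array([0,0,-1.]);G=np.stack([X,np.cross(Z,X),Z],1)
    print("t",round(s['time_s'],2),"tcp",s['tcp_pos'].round(4),"F",s['wrist_force'].round(1),"target",P.round(4),"turn",np.degrees(cv2.Rodrigues(R.T@G)[0][:,0]).round(2),"shift",(R.T@(P-s['tcp_pos'])).round(4))
    print("own now", (np.array([[np.cos(t),np.sin(t),0],[-np.sin(t),np.cos(t),0],[0,0,1]])@(s['tcp_pos']-[p[0],p[1],0])).round(4),"joints",s['joints'].round(1),"lid reach r",np.hypot(*P[:2]).round(3))
if __name__=="__main__": to(*map(float,sys.argv[1:4]))
E
python3 to.py .17 0 .25
```

```text
t 1.1 tcp [ 0.4426 -0.2099  0.2997] F [ 0.6 -1.1  0.2] target [0.556  0.2914 0.25  ] turn [-4.553e+01  0.000e+00  3.000e-02] shift [0.0497 0.1898 0.4776]
own now [-0.3001  0.2079  0.2997] joints [ -6.3   6.1 -11.   -0.  -72.9 -28.1] lid reach r 0.628
```

Request:
move_arm(increments=[-3.8,0,0,0,0.0155,0.039,0,-7.6,0,0,0,0.031,0.078,0,-11.4,0,0,0,0.0465,0.117,0,-15.2,0,0,0,0.062,0.156,0,-19,0,0,0,0.0775,0.195,0,-22.8,0,0,0,0.093,0.234,0,-26.6,0,0,0,0.1085,0.273,0,-30.4,0,0,0,0.124,0.312,0,-34.2,0,0,0,0.14,0.351,0,-38,0,0,0,0.156,0.39,0,-41.8,0,0,0,0.172,0.43,0,-45.5,0,0,0,0.19,0.478,0])

```text
time_s: 2.1
tcp_pos: [0.5533, 0.2776, 0.2988]
ee_rot: [[-0.001, -0.981, -0.193], [-0.0, -0.193, 0.981], [-1.0, 0.001, -0.0]]
wrist_force: [0.6, 0.2, 0.2]
gripper_width: 0.008
```

```bash
python3 to.py .17 0 .168; python3 - <<'E'
from h import *
a=cv2.cvtColor(r.capture("side"),cv2.COLOR_RGB2BGR);cv2.imwrite("pics/s1.png",cv2.resize(a[100:320,130:420],None,fx=2.7,fy=2.7,interpolation=cv2.INTER_CUBIC))
E
```

```text
t 2.1 tcp [0.5533 0.2776 0.2988] F [0.6 0.2 0.2] target [0.556  0.2914 0.168 ] turn [ 0.   -0.01 -0.04] shift [ 0.1308 -0.0055  0.0131]
own now [0.157  0.0054 0.2988] joints [ 41.6  19.4   6.2  -0.  -76.9 -30.5] lid reach r 0.628
```

View pics/s1.png

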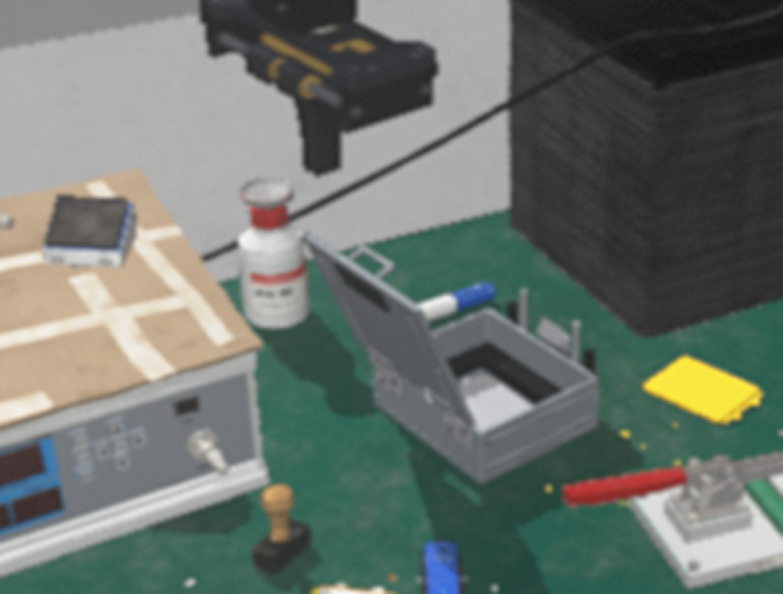

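The gripper, at (320,130) in the crop, is closed and sits above and behind the lid. The instrument box, with its corner at (260,350), is only about 0.1 m high. Next I'll back off slightly and descend.

Request:
move_arm(increments=[0,0,0,0.01,-0.003,0.013,0,0,0,0,0.04,-0.0055,0.013,0,0,0,0,0.07,-0.0055,0.013,0,0,0,0,0.1,-0.0055,0.013,0,0,0,0,0.12,-0.0055,0.013,0,0,0,0,0.131,-0.0055,0.013,0,0,0,0,0.131,-0.0055,0.013,0])

```text
time_s: 2.73
tcp_pos: [0.5548, 0.2878, 0.1648]
ee_rot: [[-0.006, -0.982, -0.188], [-0.004, -0.188, 0.982], [-1.0, 0.006, -0.003]]
wrist_force: [-0.3, 0.6, -0.2]
gripper_width: 0.001
```

```bash
python3 to.py .14 0 .168; python3 - <<'E'
from h import *
a=cv2.cvtColor(r.capture("side"),cv2.COLOR_RGB2BGR);cv2.imwrite("pics/s2.png",cv2.resize(a[150:290,200:380],None,fx=4,fy=4,interpolation=cv2.INTER_CUBIC))
E
```

```text
t 2.73 tcp [0.5548 0.2878 0.1648] F [-0.3  0.6 -0.2] target [0.5618 0.262  0.168 ] turn [-0.29 -0.17 -0.36] shift [-0.0032 -0.002  -0.0266]
own now [0.1666 0.0019 0.1648] joints [ 42.2  25.1  -4.5  -0.  -60.7 -31.4] lid reach r 0.62
```

View pics/s2.png

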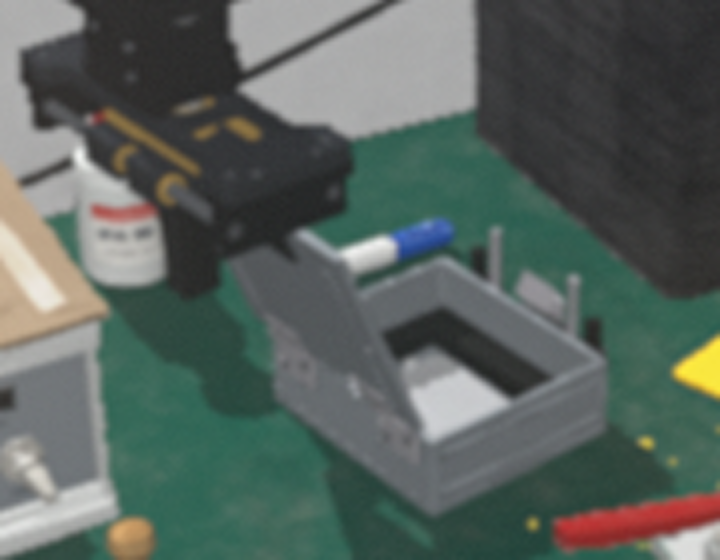

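Request:
move_arm(increments=[0,0,0,0,0,-0.004,0,0,0,0,0,0,-0.008,0,0,0,0,0,0,-0.012,0,0,0,0,0,0,-0.016,0,0,0,0,0,0,-0.02,0,0,0,0,0,0,-0.0225,0,0,0,0,0,0,-0.025,0,0,0,0,0,0,-0.0275,0,0,0,0,0,0,-0.03,0,0,0,0,0,0,-0.0325,0,0,0,0,0,0,-0.035,0,0,0,0,0,0,-0.0375,0])

```text
time_s: 3.78
tcp_pos: [0.5639, 0.2528, 0.1685]
ee_rot: [[0.001, -0.982, -0.189], [0.001, -0.189, 0.982], [-1.0, -0.001, 0.001]]
wrist_force: [0.0, 1.2, 0.9]
gripper_width: 0.008
```

```bash
python3 to.py .05 0 .168
```

```text
t 3.78 tcp [0.5639 0.2528 0.1685] F [0.  1.2 0.9] target [0.5792 0.1737 0.168 ] turn [-0.19  0.03  0.06] shift [ 0.0005  0.     -0.0806]
own now [ 0.1306 -0.0003  0.1685] joints [ 39.1  24.1  -5.7   0.  -60.2 -28.2] lid reach r 0.605
```

Request:
move_arm(increments=[0,0,0,0,0,-0.003,0,0,0,0,0,0,-0.006,0,0,0,0,0,0,-0.009,0,0,0,0,0,0,-0.012,0,0,0,0,0,0,-0.015,0,0,0,0,0,0,-0.018,0,0,0,0,0,0,-0.021,0,0,0,0,0,0,-0.024,0,0,0,0,0,0,-0.027,0,0,0,0,0,0,-0.03,0,0,0,0,0,0,-0.033,0,0,0,0,0,0,-0.036,0])

```text
time_s: 4.78
tcp_pos: [0.5704, 0.2168, 0.1681]
ee_rot: [[-0.0, -0.982, -0.189], [-0.0, -0.189, 0.982], [-1.0, 0.0, -0.0]]
wrist_force: [0.8, 0.0, 0.5]
gripper_width: 0.006
```

```bash
python3 to.py .05 0 .168;python3 - <<'E'
from h import *
a=cv2.cvtColor(r.capture("side"),cv2.COLOR_RGB2BGR);cv2.imwrite("pics/s3.png",cv2.resize(a[150:290,200:380],None,fx=4,fy=4,interpolation=cv2.INTER_CUBIC))
E
```

```text
t 4.78 tcp [0.5704 0.2168 0.1681] F [0.8 0.  0.5] target [0.5792 0.1737 0.168 ] turn [-0.22 -0.01 -0.02] shift [ 0.0001 -0.0004 -0.044 ]
own now [0.094  0.0003 0.1681] joints [ 36.   23.4  -6.8   0.  -59.8 -25.1] lid reach r 0.605
```

View pics/s3.png

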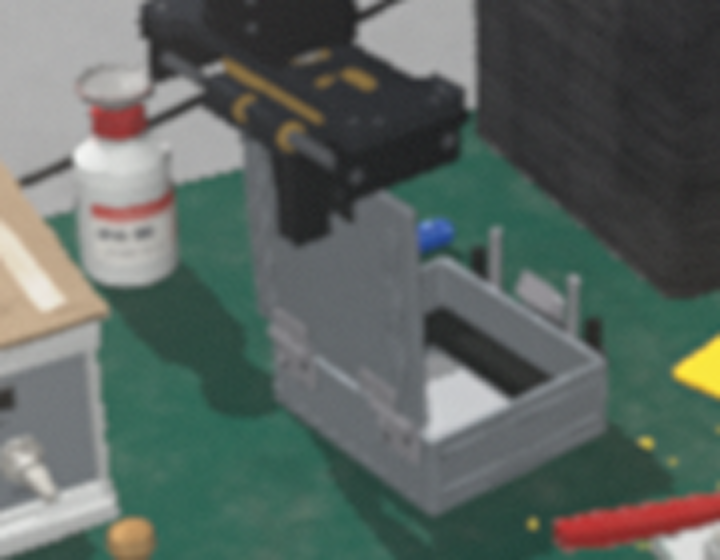

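Request:
move_arm(increments=[0,0,0,0,0,-0.002,0,0,0,0,0,0,-0.004,0,0,0,0,0,0,-0.006,0,0,0,0,0,0,-0.008,0,0,0,0,0,0,-0.01,0,0,0,0,0,0,-0.012,0,0,0,0,0,0,-0.014,0,0,0,0,0,0,-0.016,0,0,0,0,0,0,-0.018,0,0,0,0,0,0,-0.02,0])

```text
time_s: 5.67
tcp_pos: [0.5742, 0.1973, 0.1681]
ee_rot: [[-0.0, -0.982, -0.189], [-0.0, -0.189, 0.982], [-1.0, 0.0, -0.0]]
wrist_force: [0.3, 0.2, 0.3]
gripper_width: 0.007
```

```bash
python3 to.py .05 0 .168;python3 - <<'E'
from h import *
a=cv2.cvtColor(r.capture("side"),cv2.COLOR_RGB2BGR);cv2.imwrite("pics/s4.png",cv2.resize(a[150:290,200:380],None,fx=4,fy=4,interpolation=cv2.INTER_CUBIC))
E
```

```text
t 5.67 tcp [0.5742 0.1973 0.1681] F [0.3 0.2 0.3] target [0.5792 0.1737 0.168 ] turn [-0.22 -0.   -0.01] shift [ 0.0001 -0.0004 -0.0241]
own now [0.0741 0.0003 0.1681] joints [ 34.2  23.1  -7.3  -0.  -59.6 -23.3] lid reach r 0.605
```

View pics/s4.png

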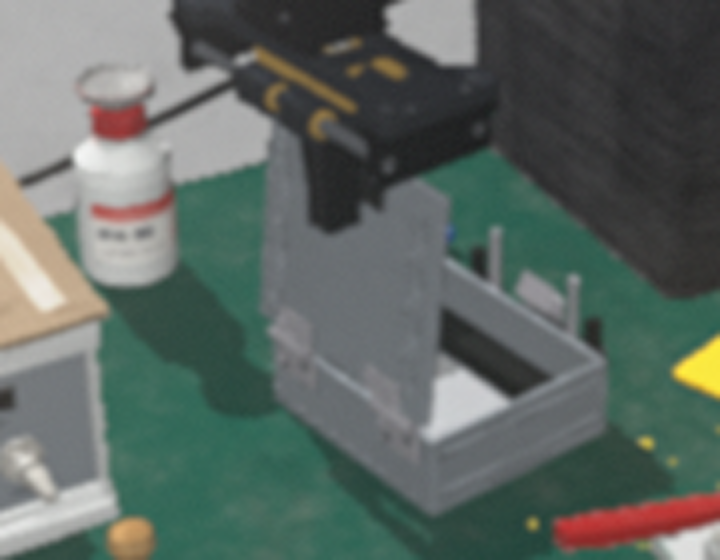

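Request:
move_arm(increments=[0,0,0,0,0,-0.002,0,0,0,0,0,0,-0.004,0,0,0,0,0,0,-0.006,0,0,0,0,0,0,-0.008,0,0,0,0,0,0,-0.01,0,0,0,0,0,0,-0.01,0])

```text
time_s: 6.22
tcp_pos: [0.5762, 0.1873, 0.1682]
ee_rot: [[-0.0, -0.982, -0.189], [-0.0, -0.189, 0.982], [-1.0, 0.0, -0.0]]
wrist_force: [-0.6, -0.0, 0.0]
gripper_width: 0.005
```

```bash
python3 to.py .05 0 .168;python3 - <<'E'
from h import *
a=cv2.cvtColor(r.capture("side"),cv2.COLOR_RGB2BGR);cv2.imwrite("pics/s5.png",cv2.resize(a[150:290,200:380],None,fx=4,fy=4,interpolation=cv2.INTER_CUBIC))
E
```

```text
t 6.22 tcp [0.5762 0.1873 0.1682] F [-0.6 -0.   0. ] target [0.5792 0.1737 0.168 ] turn [-0.24 -0.01 -0.  ] shift [ 0.0002 -0.0004 -0.014 ]
own now [0.064  0.0003 0.1682] joints [ 33.3  23.   -7.5   0.  -59.5 -22.4] lid reach r 0.605
```

View pics/s5.png

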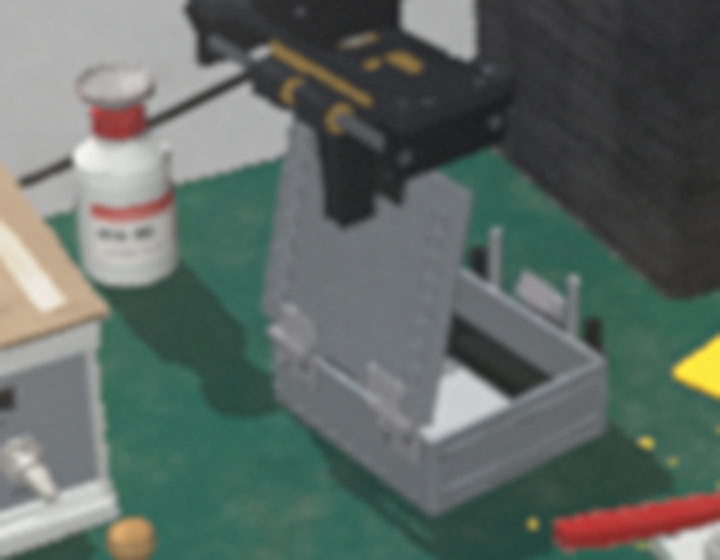

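Request:
move_arm(increments=[0,0,0,0,0,0.004,0,0,0,0,0,0,0.014,0,0,0,0,0,0,0.024,0,0,0,0,0,0,0.03,0])

```text
time_s: 6.6
tcp_pos: [0.5702, 0.2188, 0.1682]
ee_rot: [[0.0, -0.982, -0.19], [0.0, -0.19, 0.982], [-1.0, -0.0, 0.0]]
wrist_force: [0.4, 0.3, 0.3]
gripper_width: 0.007
```

```bash
python3 to.py .05 0 .168;python3 - <<'E'
from h import *
a=cv2.cvtColor(r.capture("side"),cv2.COLOR_RGB2BGR);cv2.imwrite("pics/s6.png",cv2.resize(a[150:290,200:380],None,fx=4,fy=4,interpolation=cv2.INTER_CUBIC))
E
```

```text
t 6.6 tcp [0.5702 0.2188 0.1682] F [0.4 0.3 0.3] target [0.5792 0.1737 0.168 ] turn [-0.15  0.01  0.02] shift [ 0.0002 -0.0002 -0.046 ]
own now [9.600e-02 1.000e-04 1.682e-01] joints [ 36.2  23.5  -6.7  -0.  -59.8 -25.2] lid reach r 0.605
```

View pics/s6.png

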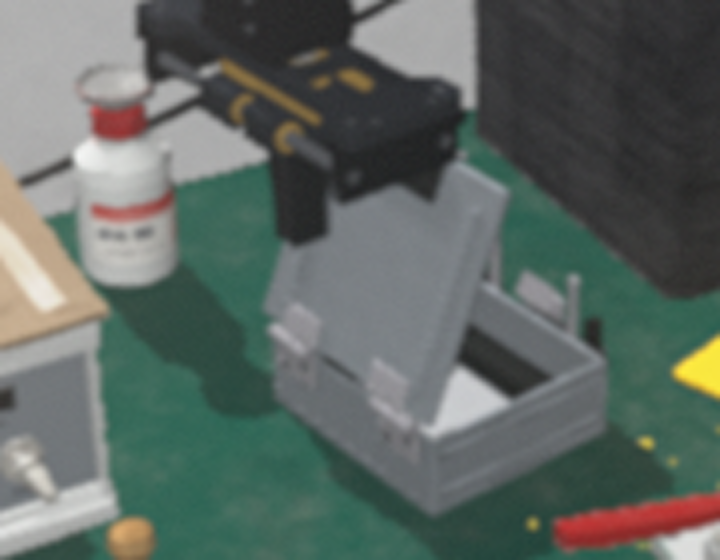

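The lid has left the finger and is falling by itself. I'll hold still while it drops.

Request:
move_arm(increments=[0,0,0,0,0,0,0,0,0,0,0,0,0,0,0,0,0,0,0,0,0,0,0,0,0,0,0,0,0,0,0,0,0,0,0,0,0,0,0,0,0,0,0,0,0,0,0,0,0,0,0,0,0,0,0,0,0,0,0,0,0,0,0,0,0,0,0,0,0,0,0,0,0,0,0,0,0,0,0,0,0,0,0,0])

```text
time_s: 7.65
tcp_pos: [0.5704, 0.2172, 0.1682]
ee_rot: [[-0.0, -0.982, -0.189], [0.0, -0.189, 0.982], [-1.0, 0.0, 0.0]]
wrist_force: [0.6, 0.7, 0.7]
gripper_width: 0.004
```

Request:
move_arm(increments=[0,0,0,0,0,0,0,0,0,0,0,0,0,0,0,0,0,0,0,0,0,0,0,0,0,0,0,0,0,0,0,0,0,0,0,0,0,0,0,0,0,0,0,0,0,0,0,0,0,0,0,0,0,0,0,0,0,0,0,0,0,0,0,0,0,0,0,0,0,0,0,0,0,0,0,0,0,0,0,0,0,0,0,0])

```text
time_s: 8.65
tcp_pos: [0.5704, 0.2172, 0.1682]
ee_rot: [[-0.0, -0.982, -0.189], [0.0, -0.189, 0.982], [-1.0, 0.0, 0.0]]
wrist_force: [-0.3, 0.5, -1.0]
gripper_width: 0.005
```

```bash
python3 to.py -.055 0 .168;python3 - <<'E'
from h import *
a=cv2.cvtColor(r.capture("side"),cv2.COLOR_RGB2BGR);cv2.imwrite("pics/s7.png",cv2.resize(a[150:290,200:380],None,fx=4,fy=4,interpolation=cv2.INTER_CUBIC))
E
```

```text
t 8.65 tcp [0.5704 0.2172 0.1682] F [-0.3  0.5 -1. ] target [0.5994 0.0707 0.168 ] turn [-0.22  0.   -0.  ] shift [ 0.0002 -0.0008 -0.1494]
own now [0.0944 0.0002 0.1682] joints [ 36.   23.4  -6.8  -0.  -59.8 -25.1] lid reach r 0.604
```

View pics/s7.png

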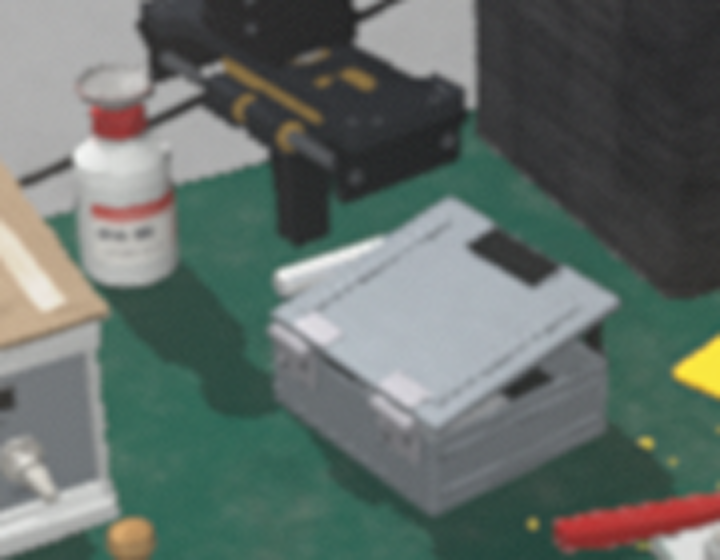

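The lid rests ajar, with its pad at crop (513,258). Next I'll move over the pad.

Request:
move_arm(increments=[0,0,0,0,0,-0.015,0,0,0,0,0,0,-0.045,0,0,0,0,0,0,-0.075,0,0,0,0,0,0,-0.105,0,0,0,0,0,0,-0.135,0,0,0,0,0,-0.001,-0.1494,0,0,0,0,0.01,-0.001,-0.1494,0,0,0,0,0.025,-0.001,-0.1494,0,0,0,0,0.04,-0.001,-0.1494,0,0,0,0,0.05,-0.001,-0.1494,0,0,0,0,0.053,-0.001,-0.1494,0])

```text
time_s: 9.62
tcp_pos: [0.5983, 0.0708, 0.1128]
ee_rot: [[-0.004, -0.982, -0.189], [-0.001, -0.189, 0.982], [-1.0, 0.004, -0.0]]
wrist_force: [-1.1, -0.9, -0.3]
gripper_width: 0.005
```

```bash
python3 to.py -.055 0 .097;python3 - <<'E'
from h import *
a=cv2.cvtColor(r.capture("side"),cv2.COLOR_RGB2BGR);cv2.imwrite("pics/s8.png",cv2.resize(a[150:290,230:410],None,fx=4,fy=4,interpolation=cv2.INTER_CUBIC))
E
```

```text
t 9.62 tcp [0.5983 0.0708 0.1128] F [-1.1 -0.9 -0.3] target [0.5994 0.0707 0.097 ] turn [-0.21 -0.01 -0.24] shift [ 0.0158 -0.0011 -0.0003]
own now [-0.0547  0.0011  0.1128] joints [ 22.1  26.  -11.5  -0.  -52.7 -11.2] lid reach r 0.604
```

View pics/s8.png

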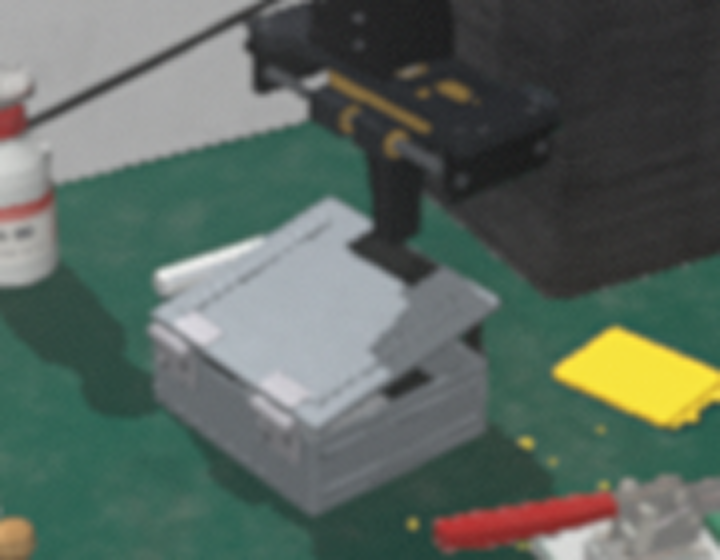

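Request:
move_arm(increments=[0,0,0,0.002,0,0,0,0,0,0,0.004,0,0,0,0,0,0,0.006,0,0,0,0,0,0,0.008,0,0,0,0,0,0,0.01,0,0,0,0,0,0,0.011,0,0,0,0,0,0,0.012,0,0,0,0,0,0,0.013,0,0,0,0,0,0,0.014,0,0,0,0,0,0,0.014,0,0,0])

```text
time_s: 10.5
tcp_pos: [0.5996, 0.0706, 0.101]
ee_rot: [[-0.0, -0.982, -0.189], [-0.0, -0.189, 0.982], [-1.0, 0.0, 0.0]]
wrist_force: [-0.3, -0.4, 0.7]
gripper_width: 0.005
```

Request:
move_arm(increments=[0,0,0,0.0005,0,0,0,0,0,0,0.001,0,0,0,0,0,0,0.0015,0,0,0,0,0,0,0.002,0,0,0,0,0,0,0.0025,0,0,0,0,0,0,0.003,0,0,0])

```text
time_s: 11.0
tcp_pos: [0.5998, 0.0705, 0.0985]
ee_rot: [[0.0, -0.982, -0.189], [-0.0, -0.189, 0.982], [-1.0, -0.0, -0.0]]
wrist_force: [-1.1, -1.3, 2.1]
gripper_width: 0.004
```

Request:
move_arm(increments=[0,0,0,0.0005,0,0,0,0,0,0,0.001,0,0,0,0,0,0,0.0015,0,0,0,0,0,0,0.002,0,0,0])

```text
time_s: 11.33
tcp_pos: [0.5998, 0.0706, 0.0963]
ee_rot: [[0.0, -0.982, -0.189], [-0.0, -0.189, 0.982], [-1.0, -0.0, -0.0]]
wrist_force: [0.3, -0.4, 2.2]
gripper_width: 0.007
```

Request:
move_arm(increments=[0,0,0,0.0004,0,0,0,0,0,0,0.0008,0,0,0,0,0,0,0.0012,0,0,0,0,0,0,0.0016,0,0,0,0,0,0,0.002,0,0,0])

```text
time_s: 11.75
tcp_pos: [0.5998, 0.0707, 0.0943]
ee_rot: [[0.0, -0.982, -0.189], [0.0, -0.189, 0.982], [-1.0, -0.0, -0.0]]
wrist_force: [1.0, -1.4, 3.0]
gripper_width: 0.005
```

Request:
move_arm(increments=[0,0,0,0.0004,0,0,0,0,0,0,0.0008,0,0,0,0,0,0,0.0012,0,0,0,0,0,0,0.0016,0,0,0,0,0,0,0.002,0,0,0])

```text
time_s: 12.17
tcp_pos: [0.5997, 0.0707, 0.0922]
ee_rot: [[0.0, -0.982, -0.189], [0.0, -0.189, 0.982], [-1.0, -0.0, -0.0]]
wrist_force: [1.3, -1.7, 3.5]
gripper_width: 0.001
```

Request:
move_arm(increments=[0,0,0,0.0004,0,0,0,0,0,0,0.0008,0,0,0,0,0,0,0.0012,0,0,0,0,0,0,0.0016,0,0,0,0,0,0,0.002,0,0,0])

```text
time_s: 12.58
tcp_pos: [0.5998, 0.0705, 0.0907]
ee_rot: [[0.0, -0.982, -0.189], [-0.0, -0.189, 0.982], [-1.0, -0.0, -0.0]]
wrist_force: [0.3, -2.7, 6.5]
gripper_width: 0.004
```

Request:
move_arm(increments=[0,0,0,0.0004,0,0,0,0,0,0,0.0008,0,0,0,0,0,0,0.0012,0,0,0,0,0,0,0.0016,0,0,0,0,0,0,0.002,0,0,0])

```text
time_s: 13.0
tcp_pos: [0.5999, 0.0703, 0.0891]
ee_rot: [[0.001, -0.982, -0.189], [-0.001, -0.189, 0.982], [-1.0, -0.0, -0.001]]
wrist_force: [-0.3, -2.7, 7.4]
gripper_width: 0.005
```

Request:
move_arm(increments=[0,0,0,0.0004,0,0,0,0,0,0,0.0008,0,0,0,0,0,0,0.0012,0,0,0,0,0,0,0.0016,0,0,0])

```text
time_s: 13.33
tcp_pos: [0.5999, 0.0701, 0.0879]
ee_rot: [[0.001, -0.982, -0.189], [-0.001, -0.189, 0.982], [-1.0, -0.001, -0.001]]
wrist_force: [-0.6, -3.7, 8.3]
gripper_width: 0.002
```

Request:
move_arm(increments=[0,0,0,0.0004,0,0,0,0,0,0,0.0008,0,0,0,0,0,0,0.0012,0,0,0,0,0,0,0.0016,0,0,0])

```text
time_s: 13.67
tcp_pos: [0.6, 0.0699, 0.0865]
ee_rot: [[0.001, -0.982, -0.19], [-0.001, -0.19, 0.982], [-1.0, -0.0, -0.001]]
wrist_force: [-1.3, -4.9, 9.3]
gripper_width: 0.004
```

Request:
move_arm(increments=[0,0,0,0.0004,0,0,0,0,0,0,0.0008,0,0,0,0,0,0,0.0012,0,0,0])

```text
time_s: 13.92
tcp_pos: [0.6, 0.0697, 0.0855]
ee_rot: [[0.001, -0.982, -0.19], [-0.001, -0.19, 0.982], [-1.0, -0.001, -0.002]]
wrist_force: [-0.5, -4.9, 11.0]
gripper_width: 0.004
```

Request:
move_arm(increments=[0,0,0,0.0004,0,0,0,0,0,0,0.0008,0,0,0,0,0,0,0.0012,0,0,0])

```text
time_s: 14.17
tcp_pos: [0.6, 0.0696, 0.0845]
ee_rot: [[0.001, -0.982, -0.19], [-0.002, -0.19, 0.982], [-1.0, -0.0, -0.002]]
wrist_force: [-1.4, -5.6, 10.7]
gripper_width: 0.004
```

Request:
move_arm(increments=[0,0,0,0.0004,0,0,0,0,0,0,0.0008,0,0,0])

```text
time_s: 14.33
tcp_pos: [0.6001, 0.0695, 0.0838]
ee_rot: [[0.001, -0.982, -0.19], [-0.002, -0.19, 0.982], [-1.0, -0.001, -0.002]]
wrist_force: [-1.4, -4.8, 11.4]
gripper_width: 0.006
```

Request:
move_arm(increments=[0,0,0,0.0004,0,0,0,0,0,0,0.0008,0,0,0])

```text
time_s: 14.5
tcp_pos: [0.6001, 0.0694, 0.0832]
ee_rot: [[0.001, -0.982, -0.19], [-0.002, -0.19, 0.982], [-1.0, -0.001, -0.002]]
wrist_force: [-1.2, -5.0, 12.5]
gripper_width: 0.003
```

Request:
move_arm(increments=[0,0,0,0.0004,0,0,0,0,0,0,0.0008,0,0,0])

```text
time_s: 14.67
tcp_pos: [0.6001, 0.0693, 0.0825]
ee_rot: [[0.001, -0.982, -0.19], [-0.002, -0.19, 0.982], [-1.0, -0.001, -0.002]]
wrist_force: [-1.2, -6.5, 13.2]
gripper_width: 0.003
```

Request:
move_arm(increments=[0,0,0,0.0004,0,0,0,0,0,0,0.0008,0,0,0])

```text
time_s: 14.83
tcp_pos: [0.6001, 0.0693, 0.0818]
ee_rot: [[0.001, -0.982, -0.19], [-0.002, -0.19, 0.982], [-1.0, -0.001, -0.002]]
wrist_force: [-1.4, -6.9, 13.3]
gripper_width: 0.002
```

Request:
move_arm(increments=[0,0,0,0.0004,0,0,0,0,0,0,0.0008,0,0,0])

```text
time_s: 15.0
tcp_pos: [0.5997, 0.0703, 0.0794]
ee_rot: [[0.001, -0.982, -0.188], [0.0, -0.188, 0.982], [-1.0, -0.001, 0.0]]
wrist_force: [0.1, 1.1, -0.3]
gripper_width: 0.004
```

The force fell from about 15 N in total (13.3 N vertical) to zero, so the catch has snapped. I'll lift straight up and check.

Request:
move_arm(increments=[0,0,0,-0.003,0,0,0,0,0,0,-0.01,0,0,0,0,0,0,-0.03,0,0,0,0,0,0,-0.05,0,0,0,0,0,0,-0.07,0,0,0,0,0,0,-0.09,0,0,0,0,0,0,-0.11,0,0,0,0,0,0,-0.12,0,0,0,0,0,0,-0.12,0,0,0,0,0,0,-0.12,0,0,0,0,0,0,-0.12,0,0,0,0,0,0,-0.12,0,0,0])

```text
time_s: 16.0
tcp_pos: [0.5988, 0.0706, 0.1968]
ee_rot: [[-0.003, -0.982, -0.189], [-0.001, -0.189, 0.982], [-1.0, 0.003, -0.0]]
wrist_force: [-0.2, -0.7, -0.2]
gripper_width: 0.004
```

```bash
python3 - <<'E'
from h import *
s=cv2.cvtColor(r.capture("side"),cv2.COLOR_RGB2BGR);t=cv2.cvtColor(r.capture("top"),cv2.COLOR_RGB2BGR)
cv2.imwrite("pics/s9.png",cv2.resize(s[150:290,230:410],None,fx=4,fy=4,interpolation=cv2.INTER_CUBIC));cv2.imwrite("pics/t9.png",t)
p=np.load("pose.npy")
for a in(.21,.105,.05,.01):
    q=proj("side",w(p,[lidpt(.146,.077,0,a),lidpt(.146,-.077,0,a)])); print(a,((q-[230,150])*4).round(0))
print(r.sense()['wrist_force'].round(1))
E
```

```text
0.21 [[504. 303.]
 [332. 199.]]
0.105 [[506. 324.]
 [335. 219.]]
0.05 [[506. 335.]
 [335. 230.]]
0.01 [[506. 344.]
 [336. 238.]]
[-0.8 -0.6 -0.6]
```

View pics/s9.png

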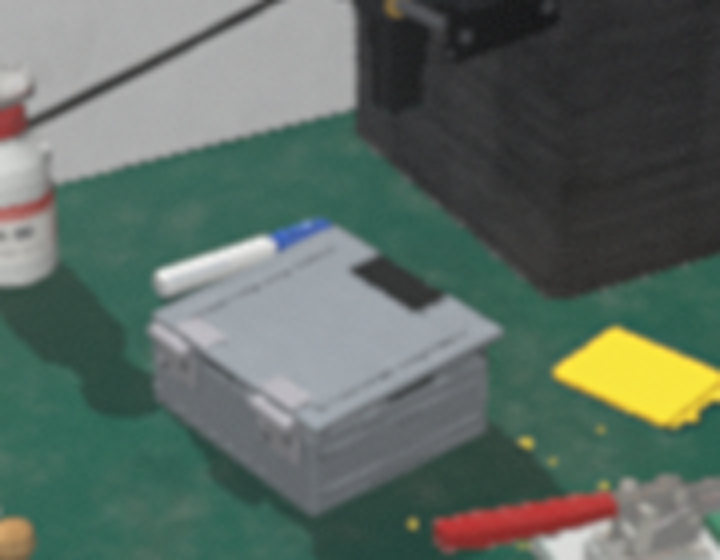

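View pics/t9.png

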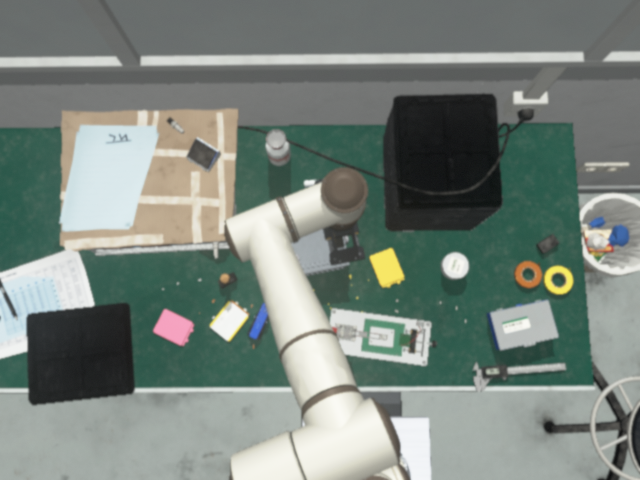

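The lid stays down with no hand on it. Its free corner is at crop (502,330) against (497,300) when ajar, which puts the angle at about 0.07 rad, inside the snapped range. The tin, stamp, marker and cells have not moved. Handing in.

```bash
python3 -c "
from station import r
print(r.finish_job())"
```

```text
the job is handed in; nothing more can be done
None
```

The case is shut and latched with the cell inside, and I handed the job in at about 16 s.

- **Lid:** I pushed it from behind with closed fingers, with force readings of about 1 N, until it was just past upright. I then backed the hand away. It fell by itself and came to rest ajar.
- **Catch:** I pressed the pad slowly. The vertical force rose to 13.3 N (about 15 N in total), then dropped to zero as the catch snapped. I stopped there and lifted off.
- **Last checks:** One second after the snap, with the hand about 12 cm clear, the side picture showed the lid still down at about 0.07 rad, within the snapped range. Force readings were only noise.
- **Bystanders:** The tin, stamp, marker and look-alike cells looked unmoved. The arm hid most of the marker in the last top view, but it was visible and in place in the side view.

No check failed or disagreed. The force is only reported at the end of each move, so a brief peak between readings would not have shown.

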